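Hang the loaded condiment caddy on the rail by the sink

ROBOT

A 6-joint arm with a two-finger parallel gripper is mounted at the origin on a cart in front of the work surface, level with it; the furniture and walls round the work are solid. World frame = base frame: x ahead of the robot, y to its left, z up, the work surface at z = 0. Lengths are in m, angles in rad, forces in N, time in s.
With the tool pointing down it reaches from about 0.25 to 0.8 m from the base axis. Payload 3.9 kg.
Tool frame: the origin (TCP) lies at the very end of the fingers, on their centre line; the grasp point (between the pads) lies 19 mm behind it; z points along the fingers, y is the line along which they close (so a half turn about z gives the same grasp; the last joint's range is limited). The gripper opens to 85 mm and grips with 20 to 120 N. Pads are 22 mm wide; open, the fingers measure 114 mm over their backs; the gripper's body (76 mm by 85 mm) begins 54 mm behind the grasp point. The pads swing forward as they close: fully open they stand 13 mm farther back than shut.
Start: joints at [-1.282, 0.26, -0.138, 1.173, 0, 1.571], TCP at [0.15, -0.503, 0.2] pointing down, gripper open.
Joint ranges: [-2.78, 2.78], [-0.83, 1.72], [-1.28, 1.37], [-1.9, 2.12], [-1.57, 1.48], [-3.14, 3.14]. Speed limits (rad/s): [2.57, 2.57, 3.14, 3.14, 3.14, 3.14].

INTERFACE

Orientations are given as a unit quaternion [x, y, z, w].
In Python, from plant import env gives the robot as it stands. The module is installed in compiled form; this text tells all that it offers.
- The arm moves only by the tool drive_tool, never from a script. Its argument "moves" is a list of rows, each a list of 7 numbers: the opening, from 0 (shut) to 1 (fully open), then the shift along the tool's x, y, z in cm, then the turn, a rotation vector about the tool's x, y, z in degrees. In form: [[gripper, x, y, z, rx, ry, rz], ...]. A call has 1 to 8 rows; each row is the pose to reach, as a shift and turn from the pose commanded when the call began, along the tool's axes at that moment; what a row does not reach only later rows make up. A row lasts 1/12 s, in which the tool goes at most 41.7 mm and 7.16 degrees, less where a joint would pass 70% of its speed; a pose out of reach is approached as far as the arm can. A call with a gripper value outside its range is refused whole. The fingers move at their own pace and stop on an object; "grip_force" is the grip in N (left out, the last holds). Time passes only in rows, so rows that repeat a pose let the fingers close. It gives the time, the measured TCP pose, the force, the opening and the grip force at its end, in the units of the state.
- env.read_state(): the state, without advancing time (a new reading comes with each control period).
- env.grab_frame(name): name is "scene" or "top" or "wrist"; returns a dict with "img" (400x640x3 uint8, red, green, blue), "fx", "fy", "cx", "cy" (pixels), "dist_coeffs" ([k1, k2, p1, p2, k3] as OpenCV has them; the pictures are not rectified), "rvec" (rotation vector, rad) and "tvec" (3), from world to camera coordinates, as OpenCV has them; the wrist camera has in their place "mount" (4x4, takes a point from camera to tool coordinates, whose origin is the TCP and whose axes are the flange's). Camera axes: x right, y down, z forward; pixel columns grow to the right and rows downward; lengths in m; the calibration is good to about 2 mm. A picture is of the moment at which its call begins: read the wrist's pose just before it. There is no depth.
- env.close_job(): hands the job in; it is judged then, once.
The state is a dict: "time_s": time; "joint_positions": joint angles; "joint_vel": joint speeds; "joint_efforts": joint torques, N m; "eef_pos": TCP position; "ee_rot": TCP orientation; "ft_force": force on the tool from outside, world axes, zero at the start; "moment": the same for the moment, N m; "finger_gap": opening from 0.0 (shut) to 1.0 (fully open); "gripper_force": force on a finger pad.
Only numpy, scipy, OpenCV 4.12 (cv2) and the standard library are available. Lean on these libraries where they do the work, as an engineer would, in place of code of your own. Each camera call takes 0.05 s, during which the arm holds its last target. There are 200 camera calls.

TASK

Pick up the wooden condiment caddy by its handle, with the mill and the glass standing in it, and hang it by both its hooks on the upper rail of the steel rack on the other side of the sink. Lower it until the rail carries it before you let go, then release it gently so that it settles back against the lower bar without swinging off. Keep the mill and the glass in the caddy, do not tip it, and leave the mug, spice jar and sink strainer where they are.

Things in the scene. Friction and masses are not known exactly. Their poses are not given: they have to be found in the camera images.
- caddy: Loose condiment caddy: wooden tray 62 (x) by 124 mm (y), walls 34 mm high, middle wall, wells at +y and -y, arched handle, two steel strap hooks up its back (+x). Origin: centre of underside; z up. Loaded 0.45 to 0.75 kg, off-centre sideways, all in front of the hooks. Strap rear faces at x = +35 mm; each has a rubber pad on it 16 mm up, 14 mm across, its face at x = +38 mm.
- handle (a point): Centre of the wooden handle bar, 148 mm above the caddy's underside, over its middle. The bar is 72 mm long along the caddy's x, 12 mm wide (y), 16 mm high, so it is pinched from above with fingers closing along the caddy's y. A thin rod stands under each end; mill (top 96 mm above the underside) and glass stand below to either side. Axes as the caddy's.
- hook_left (a point): Inside top of the caddy's hook at +y: the point under the hook's flat top, midway between strap and lip; in the caddy's frame at [47, 42, 105] mm. The hook is 16 mm wide and open downward; the gap from strap to lip is 24 mm (along x), the lip is the rearmost part and reaches 23 mm below this point. Axes as the caddy's.
- hook_right (a point): The same on the hook at -y; in the caddy's frame at [47, -42, 105] mm.
- rack: Steel rack, fixed: posts 12 mm thick at y = +-100 mm, tops at 174 mm, joined by two 10 mm round bars along y, one right above the other: rail (centre 150 mm up), lower bar (65 mm up). Feet 12 mm high, 95 mm forward, 55 mm back. Origin on the worktop under the rail's middle; z up, -x is the front, where the caddy hangs: its x along the rack's x, underside about 50 mm up.
- rail (a point): Midpoint of the upper rail's axis, 150 mm above the worktop, axes as the rack's. When let go on the rail, the caddy's weight swings its bottom back by up to about 0.13 rad until its pads lie on the lower bar and its hooks' lips bear on the rear of the rail.
- mill: Mill with a clear body and plain grey top, 44 mm across, 90 mm tall, loose, standing in one of the caddy's wells. Origin: centre of its underside.
- glass: Small plain drinking glass, 48 mm across, 60 mm tall, loose, standing in the other well. Origin: centre of its underside. (Room: a wall cabinet, underside 0.56 m above the worktop, hangs over the rear left, beyond about x = 0.62 and left of about y = 0; keep the arm low and drawn in there. The sink is between caddy and rack.)
- mug: White mug 79x114x96 mm, loose bystander on the front strip of the worktop before the sink. Origin: centre of its underside.
- spice_jar: Spice jar with a red cap, 45 mm across, 106 mm tall, loose bystander on the front strip of the worktop. Origin: centre of its underside.
- strainer: Round metal sink strainer 83 mm across, 29 mm high, loose bystander on the front strip of the worktop, nearer the rack. Origin: centre of its underside.
Things that resemble listed ones, but are neither listed nor needed, are in the scene too. Leave any blue look-alike of the caddy alone.

How it is judged:
On the way, in this order (a step that is already met when the one before it is completed fails the run):
1. the caddy is carried by the robot, clear of the worktop (height (world z) of caddy above 0.03 m and contact force between the fingers and caddy above 1 N), for 0.2 s.
2. both hooks are down over the rail and the rail carries at least part of the weight (over 1 N) while the fingers still hold the caddy (x of hook_left in the frame of rack between -0.013 and 0.013 m and z of hook_left in the frame of rack between 0.147 and 0.165 m and y of hook_left in the frame of rack between -0.1 and 0.1 m and x of hook_right in the frame of rack between -0.013 and 0.013 m and z of hook_right in the frame of rack between 0.147 and 0.165 m and y of hook_right in the frame of rack between -0.1 and 0.1 m and contact force between caddy and rack above 1 N and contact force between the fingers and caddy above 0.5 N), for 0.1 s.
At the end, for the whole second after the job is handed in: Both hooks sit over the upper rail (each hook's inside top within 13 mm of the rail's axis fore and aft, 147 to 165 mm above the worktop, and between the posts), the caddy hangs within 0.25 rad of upright, at rest and carried by the rack, with the mill and the glass standing in its wells (x of hook_left in the frame of rack between -0.013 and 0.013 m and z of hook_left in the frame of rack between 0.147 and 0.165 m and y of hook_left in the frame of rack between -0.1 and 0.1 m and x of hook_right in the frame of rack between -0.013 and 0.013 m and z of hook_right in the frame of rack between 0.147 and 0.165 m and y of hook_right in the frame of rack between -0.1 and 0.1 m and z of mill in the frame of caddy between -0.01 and 0.02 m and x of mill in the frame of caddy between -0.02 and 0.02 m and y of mill in the frame of caddy between -0.055 and 0.055 m and angle between each of mill, glass's own z axis and vertical below 0.4 rad and z of glass in the frame of caddy between -0.01 and 0.02 m and x of glass in the frame of caddy between -0.02 and 0.02 m and y of glass in the frame of caddy between -0.055 and 0.055 m and angle between caddy's own z axis and vertical below 0.25 rad and linear speed of caddy below 0.03 m/s and angular speed of caddy below 0.3 rad/s and contact force between caddy and rack above 1.5 N); the robot touches nothing.
It fails at once if the caddy, let go of, drops or swings hard (over 0.35 m/s or 3.5 rad/s) (contact force between the fingers and caddy below 0.05 N and height (world z) of caddy above 0.02 m and (linear speed of caddy above 0.35 m/s or angular speed of caddy above 3.5 rad/s)).
It fails at once if the caddy is tipped by more than 0.5 rad (angle between caddy's own z axis and vertical above 0.5 rad).
It fails at once if the mill or the glass leaves the caddy (distance between any of mill, glass and caddy above 0.08 m).
It fails at once if the mug, spice jar or sink strainer is pushed over 30 mm away (distance of any of mug, spice_jar, strainer from where it was at the start of the episode above 0.03 m).
It also fails if it takes over 54 s, if anything falls off the work surface, if the arm or the gripper's body presses on something with over 40 N, if the wrist force passes 120 N, or if a joint passes its speed limit or range.

## Working session

There is one attempt and no reset: what is moved stays moved. The work goes in short steps, Python scripts to look and compute and a tool call to move; the robot and the scene stay as the last step left them, time stands still between calls to the robot, and variables do not carry over. Pictures are saved under pics/ and viewed, at most 14 in all, crops included, and the job is handed in when it is done.

Besides the shell and the picture viewer there is one more tool, called as name([rows], argument=value, ...), one row to a line, values as JSON. drive_tool: Moves the arm, as the interface text tells. Its arguments: {"type":"object","properties":{"moves":{"type":"array","items":{"type":"array","items":{"type":"number"}}},"grip_force":{"type":"number"}},"required":["moves"]}

```bash
mkdir -p pics; cat > h.py <<'E'
import numpy as np, cv2
from scipy.spatial.transform import Rotation as R
from plant import env
def grab(n):
    s=env.read_state(); f=env.grab_frame(n); f['K']=np.array([[f['fx'],0,f['cx']],[0,f['fy'],f['cy']],[0,0,1.]]); f['d']=np.array(f['dist_coeffs'],float)
    if 'mount' in f:
        T=np.eye(4);T[:3,:3]=R.from_quat(s['ee_rot']).as_matrix();T[:3,3]=s['eef_pos']; M=T@np.array(f['mount'])
        f['Rc']=M[:3,:3].T; f['t']=-f['Rc']@M[:3,3]
    else:
        f['Rc']=R.from_rotvec(np.ravel(f['rvec'])).as_matrix(); f['t']=np.ravel(f['tvec']).astype(float)
    return f
def save(f,p): cv2.imwrite(p,cv2.cvtColor(f['img'],cv2.COLOR_RGB2BGR))
def ray(f,px):
    u=cv2.undistortPoints(np.array([[px]],float),f['K'],f['d'])[0,0]
    d=f['Rc'].T@np.array([u[0],u[1],1]); return -f['Rc'].T@f['t'], d/np.linalg.norm(d)
def onz(f,px,z):
    o,d=ray(f,px); return o+d*(z-o[2])/d[2]
def tri(*fp):
    A=0;b=0
    for f,p in fp:
        o,d=ray(f,p);P=np.eye(3)-np.outer(d,d);A=A+P;b=b+P@o
    x=np.linalg.solve(A,b); return x
def proj(f,X): return cv2.projectPoints(np.array(X,float).reshape(-1,1,3),cv2.Rodrigues(f['Rc'])[0],f['t'],f['K'],f['d'])[0].reshape(-1,2)
E
python3 - <<'E'
from h import *
import pickle
for n in ['scene','top']:
    f=grab(n); save(f,f'pics/{n}0.png'); pickle.dump(f,open(n+'0.pkl','wb')); o,_=ray(f,(320,200)); print(n,o,f['fx'])
print(env.read_state())
E
```

```text
scene [-0.23247296  0.79823535  1.25322734] 410.5444328180974
top [-0.09184471  0.25102591  1.48201479] 382.5799965808402
{'time_s': 0.1, 'joint_positions': array([-1.28195689e+00,  2.60622599e-01, -1.39257079e-01,  1.17269556e+00,
        3.99570247e-05,  1.57078318e+00]), 'joint_vel': array([-0.00067879, -0.00102072,  0.00339295, -0.00150779,  0.00172677,
       -0.0006703 ]), 'joint_efforts': array([-5.61111174e-04, -4.06508446e+01,  2.54527080e+01,  1.01195363e-02,
       -2.26247488e-05, -1.69281282e-06]), 'eef_pos': array([ 0.14936238, -0.50260163,  0.19953951]), 'ee_rot': array([ 9.89588250e-01,  1.43924645e-01, -1.08232893e-04, -8.83074438e-04]), 'ft_force': array([-0.09546735, -0.11410443, -0.30609438]), 'moment': array([-0.04779442,  0.03924768,  0.00687054]), 'gripper_force': 0.0, 'finger_gap': 1.0007617948772882}
```

View pics/scene0.png

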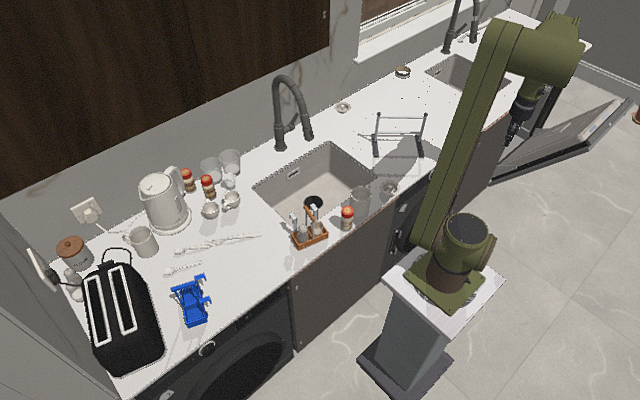

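View pics/top0.png

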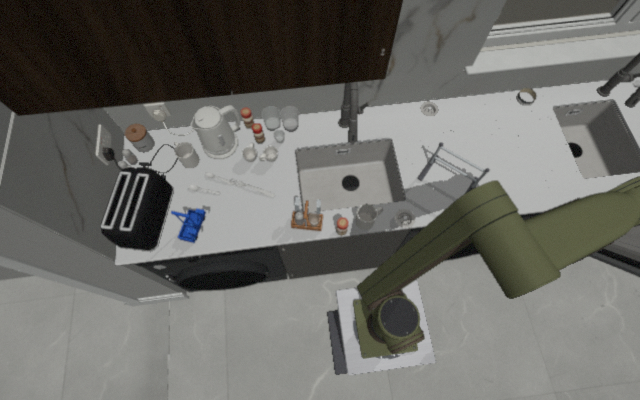

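The scene view shows the wooden caddy at (310,233), before the sink's left part. The blue look-alike is at (190,300) and the rack at (398,135). In the top view the caddy is at (308,218), the blue one at (190,225) and the rack at (455,168). The wooden one fits the description, and I'll confirm that in an enlarged composite.

```bash
python3 - <<'E'
import cv2,numpy as np
s=cv2.imread('pics/scene0.png');t=cv2.imread('pics/top0.png')
def c(i,x,y,w,h): return cv2.resize(i[y:y+h,x:x+w],(400,300),interpolation=cv2.INTER_CUBIC)
cv2.imwrite('pics/c1.png',np.vstack([np.hstack([c(s,280,195,68,51),c(t,280,190,64,48)]),np.hstack([c(s,360,100,80,60),c(t,410,135,88,66)])]))
E
```

```text
(no output)
```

View pics/c1.png

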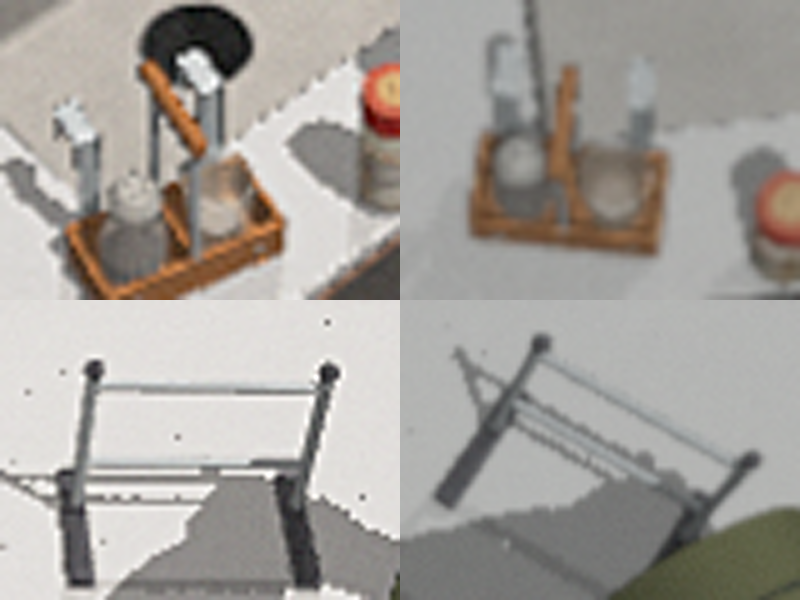

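The crop confirms the wooden caddy: mill left, glass right, hooks at the back and an arched wooden handle. In the top view, the rack's post tops are at the right of the sink and its long feet point toward the robot's side.

```bash
python3 - <<'E'
from h import *
import pickle
s=pickle.load(open('scene0.pkl','rb'));t=pickle.load(open('top0.pkl','rb'))
def q(x,y,k,x0,y0): return ((x+.5)*k-.5+x0,(y+.5)*k-.5+y0)
cs=lambda x,y:q(x,y,.17,280,195); ct=lambda x,y:q(x,y,.16,280,190)
rs=lambda x,y:q(x,y,.2,360,100); rt=lambda x,y:q(x,y,.22,410,135)
np.set_printoptions(precision=4,suppress=True)
L=tri((s,rs(94,70)),(t,rt(140,43)));Rr=tri((s,rs(330,73)),(t,rt(348,160)));print('posts',L,Rr)
for n,f,a,b in [('s',s,rs(94,70),rs(330,73)),('t',t,rt(140,43),rt(348,160))]:
    A,B=onz(f,a,.17),onz(f,b,.17);d=A-B;print(n,A,B,(A+B)/2,np.linalg.norm(d),'yaw',np.degrees(np.arctan2(-d[0],d[1])))
for n,f,a,b in [('s',s,cs(150,68),cs(202,146)),('t',t,ct(170,70),ct(160,180))]:
    A,B=onz(f,a,.154),onz(f,b,.154);d=A-B;print('handle',n,A,B,(A+B)/2,np.linalg.norm(d),'yaw',np.degrees(np.arctan2(d[1],d[0])))
# colour mask of wood; front bottom edge at z=0
for n,f,a,b in [('s',s,cs(108,297),cs(285,232)),('t',t,ct(75,232),ct(258,250))]:
    A,B=onz(f,a,.0),onz(f,b,.0);d=A-B;print('front',n,A,B,np.linalg.norm(d),'yaw',np.degrees(np.arctan2(-d[0],d[1])))
print('jar top',tri((s,cs(392,95)),(t,ct(395,200))))
print(cs(392,95))
for nm,a,b in [('strainer',(390,188),(404,218)),('mug',(361,198),(366,215))]: print(nm,onz(s,a,.03),onz(t,b,.03))
E
```

```text
posts [ 0.6307 -0.3223  0.1734] [ 0.4935 -0.4646  0.1785]
s [ 0.6329 -0.3259  0.17  ] [ 0.4979 -0.4746  0.17  ] [ 0.5654 -0.4003  0.17  ] 0.20082891097078046 yaw -42.23597718982255
t [ 0.6332 -0.3237  0.17  ] [ 0.4986 -0.469   0.17  ] [ 0.5659 -0.3964  0.17  ] 0.19799269448940762 yaw -42.80649586480712
handle s [0.465  0.2272 0.154 ] [0.4014 0.2425 0.154 ] [0.4332 0.2349 0.154 ] 0.06540225656030173 yaw -13.595267677563529
handle t [0.4672 0.2289 0.154 ] [0.398 0.243 0.154] [0.4326 0.2359 0.154 ] 0.07065741296326486 yaw -11.51799927070778
front s [0.4406 0.2864 0.    ] [0.4037 0.1708 0.    ] 0.12130148025137887 yaw -17.699705663295752
front t [0.4261 0.3013 0.    ] [0.3982 0.1844 0.    ] 0.12021090819616585 yaw -13.431341127632518
jar top [0.3865 0.1009 0.0975]
(346.225, 210.735)
strainer [ 0.3887 -0.1532  0.03  ] [ 0.3932 -0.1538  0.03  ]
mug [ 0.4293 -0.0281  0.03  ] [ 0.426  -0.0039  0.03  ]
```

Both views agree: rail midpoint (0.566, -0.398) with yaw -42.5°, and handle (0.433, 0.2355) with yaw -13°. I'll start moving and check the sign of the last joint.

drive_tool([
  [1,2,-2.6,-1,0,0,-7],
  [1,4.4,-5.8,-2,0,0,-14],
  [1,6.8,-9,-3,0,0,-21],
  [1,9.2,-12,-3,0,0,-28],
])

```text
time_s: 0.43
eef_pos: [0.2039, -0.361, 0.2314]
ee_rot: [0.924, 0.381, 0.0, 0.001]
ft_force: [1.3, 0.5, 0.5]
finger_gap: 1.005
gripper_force: 0.0
```

```bash
cat > st.py <<'E'
from h import *
np.set_printoptions(precision=4,suppress=True)
s=env.read_state();M=R.from_quat(s['ee_rot']).as_matrix()
print(s['time_s'],s['eef_pos'],'yaw',np.degrees(np.arctan2(M[1,0],M[0,0])),'tilt',M[:,2],'q',np.degrees(s['joint_positions']),'F',s['ft_force'],s['moment'],s['finger_gap'],s['gripper_force'])
def go(t,yaw):
    d=np.array(t)-s['eef_pos'];m=M[:,0]; print('go cm',100*(M.T@d),'rz',-(np.degrees(0)+(yaw-np.degrees(np.arctan2(M[1,0],M[0,0]))+180)%360-180))
import sys
if len(sys.argv)>1: a=list(map(float,sys.argv[1:])); go(a[:3],a[3])
E
python3 st.py .433 .2355 .21 167
```

```text
0.4333 [ 0.2039 -0.361   0.2314] yaw 44.814464754827355 tilt [ 0.001  -0.0012 -1.    ] q [-60.5546   3.2141 -17.6524  69.0465   0.0178  74.631 ] F [1.2916 0.5464 0.5073] [ 0.0154 -0.0736  0.0441] 1.0047361682624911 0.0
go cm [ 58.2947 -26.1768   2.0921] rz -122.18553524517267
```

drive_tool([
  [1,3.3,-1.5,0,0,0,-7],
  [1,6.6,-3,0,0,0,-14],
  [1,10,-4.5,0,0,0,-21],
  [1,13.3,-6,0,0,0,-28],
  [1,16.6,-7.5,0,0,0,-35],
  [1,20,-9,0,0,0,-42],
  [1,23.3,-10.5,0,0,0,-49],
  [1,26.6,-12,0,0,0,-56],
])

```text
time_s: 1.1
eef_pos: [0.3088, -0.0881, 0.2302]
ee_rot: [0.637, 0.771, 0.0, 0.0]
ft_force: [0.9, -0.5, -0.3]
finger_gap: 0.999
gripper_force: 0.0
```

```bash
python3 st.py .433 .2355 .23 167
```

```text
1.1 [ 0.3088 -0.0881  0.2302] yaw 100.86945272441186 tilt [ 0.0001 -0.0001 -1.    ] q [-15.9307  -6.2108 -26.8898  69.3138  -0.0028  63.1999] F [ 0.8764 -0.4819 -0.2745] [-0.0826 -0.0987  0.0339] 0.9989078249603087 0.0
go cm [29.4415 18.3041  0.0186] rz -66.13054727558813
```

drive_tool([
  [1,3.3,2,0,0,0,-7],
  [1,6.5,4,0,0,0,-14],
  [1,10,6.1,0,0,0,-21],
  [1,13,8.1,0,0,0,-28],
  [1,16.3,10.2,0,0,0,-35],
  [1,19.6,12.2,0,0,0,-42],
  [1,23,14.2,0,0,0,-49],
  [1,26,16.2,0,0,0,-56],
])

```text
time_s: 1.77
eef_pos: [0.4204, 0.1977, 0.2299]
ee_rot: [0.2, 0.98, -0.0, -0.0]
ft_force: [1.3, -1.7, 0.6]
finger_gap: 1.004
gripper_force: 0.0
```

drive_tool([
  [1,1,-3.9,0,0,0,-7],
  [1,1,-3.9,0,0,0,-10],
  [1,1,-3.9,0,0,0,-10],
  [1,1,-3.9,0,0,0,-10],
])

```text
time_s: 2.1
eef_pos: [0.3959, 0.1637, 0.2299]
ee_rot: [0.118, 0.993, -0.0, -0.0]
ft_force: [0.1, 0.3, 0.9]
finger_gap: 1.001
gripper_force: 0.0
```

```bash
python3 st.py .433 .2355 .129 167; python3 - <<'E'
from h import *
import pickle
f=grab('wrist');save(f,'pics/w1.png');pickle.dump(f,open('w1.pkl','wb'))
a=grab('scene');b=grab('top')
cv2.imwrite('pics/c2.png',cv2.cvtColor(np.vstack([np.hstack([f['img'][::2,::2],cv2.resize(a['img'][170:270,250:410],(320,200))]),np.hstack([cv2.resize(b['img'][170:250,250:378],(320,200)),cv2.resize(b['img'][120:220,400:560],(320,200))])]),cv2.COLOR_RGB2BGR))
print(proj(f,[[.433,.2355,.156],[.433+.035*.974,.2355-.035*.225,.156],[.433-.035*.974,.2355+.035*.225,.156]]), f['mount'])
pickle.dump(b,open('top1.pkl','wb'))
E
```

```text
2.1 [0.3959 0.1637 0.2299] yaw 166.47644995838033 tilt [-0.0004 -0.     -1.    ] q [ 22.4641   4.7063 -16.2236  69.0916   0.0081  35.9877] F [0.1292 0.314  0.8945] [ 0.0245 -0.043   0.0353] 1.001188468425651 0.0
go cm [-1.9347  7.8457 10.0927] rz -0.5235500416196714
[[414.7130888  215.30630651]
 [411.24990542 253.26681321]
 [418.38354568 174.05929223]] [[-3.64004647e-04 -9.49711006e-01 -3.13127566e-01  8.08916498e-02]
 [ 9.99998664e-01 -8.44739428e-04  1.39960265e-03 -8.33567980e-04]
 [-1.59372924e-03 -3.13126639e-01  9.49710044e-01 -1.73954652e-01]
 [ 0.00000000e+00  0.00000000e+00  0.00000000e+00  1.00000000e+00]]
```

View pics/w1.png

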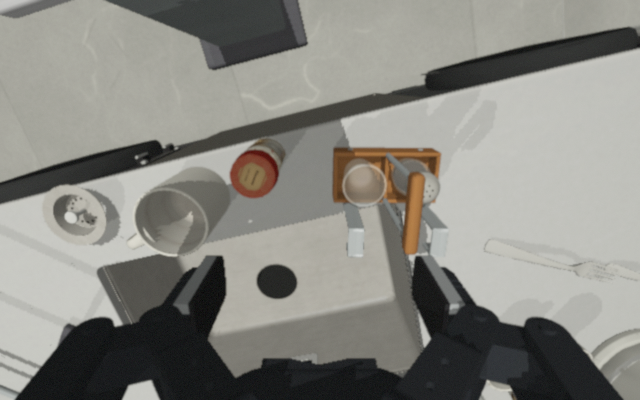

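The wrist view shows the caddy's handle bar from about (415,175) to (411,252), close to the projection. I'll refine it by colour mask.

```bash
python3 - <<'E'
from h import *
import pickle
f=pickle.load(open('w1.pkl','rb'))
h=cv2.cvtColor(f['img'],cv2.COLOR_RGB2HSV)
m=((h[...,0]<20)&(h[...,1]>120)&(h[...,2]>120)).astype(np.uint8);m[:,:398]=0;m[:,428:]=0;m[:172]=0;m[258:]=0
n,l,st,c=cv2.connectedComponentsWithStats(m)
for i in range(1,n):
    if st[i,4]>50:
        print(st[i],c[i])
        ys,xs=np.where(l==i)
        for y in range(ys.min(),ys.max()+1,8): print(y,xs[ys==y].min(),xs[ys==y].max())
        r=ys.__gt__(206)&(ys<246)
        k=np.polyfit(ys[r],xs[r],1)
        A=onz(f,(np.polyval(k,212),212),.156);B=onz(f,(np.polyval(k,246),246),.156);print(A,B,'yaw',np.degrees(np.arctan2(B[1]-A[1],B[0]-A[0])))
        print('far end',onz(f,(np.polyval(k,ys.max()+.5),ys.max()+.5),.152))
E
python3 st.py .433 .2355 .129 167
```

```text
[404 173  20  81 994] [413.87927565 213.51307847]
173 419 419
181 411 423
189 410 422
197 410 422
205 409 421
213 408 420
221 407 419
229 406 418
237 406 417
245 405 416
253 406 412
[0.42999435 0.2354723  0.156     ] [0.46003674 0.22793499 0.156     ] yaw -14.084182520716107
far end [0.46938947 0.22691849 0.152     ]
2.25 [0.3965 0.1636 0.2309] yaw 166.46320314916997 tilt [ 0.0017  0.0008 -1.    ] q [ 22.4175   4.636  -16.1615  69.0969   0.0051  35.9542] F [-0.4517  0.4616  0.4961] [ 0.0324 -0.0246  0.0125] 0.9982682198804029 0.0
go cm [-1.849   7.8313 10.2   ] rz -0.5367968508300294
```

drive_tool([
  [1,-0.9,3.9,0,0,0,0],
  [1,-1.9,7.8,0,0,0,0],
  [1,-1.9,7.8,2,0,0,0],
  [1,-1.9,7.8,5,0,0,0],
  [1,-1.9,7.8,7.5,0,0,0],
  [1,-1.9,7.8,9,0,0,0],
  [1,-1.9,7.8,10.1,0,0,0],
  [1,-1.9,7.8,10.1,0,0,0],
])

```text
time_s: 2.92
eef_pos: [0.4312, 0.234, 0.1274]
ee_rot: [0.118, 0.993, -0.001, -0.001]
ft_force: [0.5, 0.1, 0.2]
finger_gap: 1.006
gripper_force: 0.0
```

```bash
python3 st.py .434 .2350 .129 166.5;  python3 - <<'E'
from h import *
f=grab('wrist');save(f,'pics/w2.png')
E
```

```text
2.9167 [0.4312 0.234  0.1274] yaw 166.48209245539684 tilt [-0.003  -0.0016 -1.    ] q [ 28.4865  14.2671 -20.1633  55.7659   0.0045  42.0043] F [0.54   0.0956 0.1857] [-0.0637  0.0576  0.0291] 1.005523688820202 0.0
go cm [-0.2449  0.1565 -0.159 ] rz -0.017907544603161796
```

View pics/w2.png

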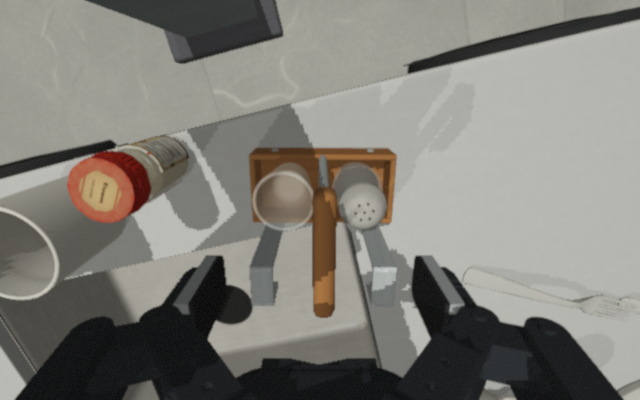

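The wrist view shows the bar centred between the fingers at column 324, with the mill and glass clear. Closing now.

drive_tool([
  [0.5,-0.2,0.1,-0.1,0,0,0],
  [0,-0.2,0.1,-0.1,0,0,0],
  [0,-0.2,0.1,-0.1,0,0,0],
  [0,-0.2,0.1,-0.1,0,0,0],
  [0,-0.2,0.1,-0.1,0,0,0],
  [0,-0.2,0.1,-0.1,0,0,0],
  [0,-0.2,0.1,-0.1,0,0,0],
  [0,-0.2,0.1,-0.1,0,0,0],
], grip_force=70)

```text
time_s: 3.63
eef_pos: [0.4347, 0.2356, 0.1304]
ee_rot: [0.117, 0.993, 0.0, 0.0]
ft_force: [-0.0, 0.3, -0.3]
finger_gap: 0.004
gripper_force: 0.0
```

drive_tool([
  [0,0,0,0,0,0,0],
  [0,0,0,-0.3,0,0,0],
  [0,0,0,-0.8,0,0,0],
  [0,0,0,-1.5,0,0,0],
  [0,0,0,-2.2,0,0,0],
  [0,0,0,-3,0,0,0],
  [0,0,0,-3.8,0,0,0],
  [0,0,0,-4.4,0,0,0],
])

```text
time_s: 4.3
eef_pos: [0.4352, 0.2358, 0.1758]
ee_rot: [0.117, 0.993, 0.0, 0.001]
ft_force: [0.2, 0.1, -0.8]
finger_gap: 0.002
gripper_force: 0.0
```

```bash
python3 st.py .434 .2350 .129 166.5
```

```text
4.3 [0.4352 0.2358 0.1758] yaw 166.5478888617425 tilt [ 0.0014  0.0007 -1.    ] q [ 28.4471  12.6051 -14.7791  62.5272  -0.002   41.8992] F [ 0.2406  0.142  -0.8178] [ 0.0502 -0.0291 -0.0212] 0.002066672511432991 0.0
go cm [ 0.1074 -0.1091  4.6751] rz 0.04788886174250706
```

The fingers shut on nothing (gap 0), so I'll look.

```bash
python3 - <<'E'
from h import *
import pickle
np.set_printoptions(precision=1,suppress=True)
f=grab('wrist');a=grab('scene');b=grab('top')
for n,x in zip('wst',(f,a,b)): pickle.dump(x,open(n+'2.pkl','wb'))
print('tcp in wrist',proj(f,[[.4352,.2358,.1758],[.4352,.2358,.195]]))
z=lambda i:cv2.resize(i,(400,300),interpolation=cv2.INTER_CUBIC)
cv2.imwrite('pics/c3.png',cv2.cvtColor(np.vstack([np.hstack([z(f['img'][:,53:587]),z(f['img'][150:390,160:480])]),np.hstack([z(a['img'][183:255,270:366]),z(b['img'][175:247,262:358])])]),cv2.COLOR_RGB2BGR))
E
```

```text
tcp in wrist [[319.7 232.2]
 [319.9 247.6]]
```

View pics/c3.png

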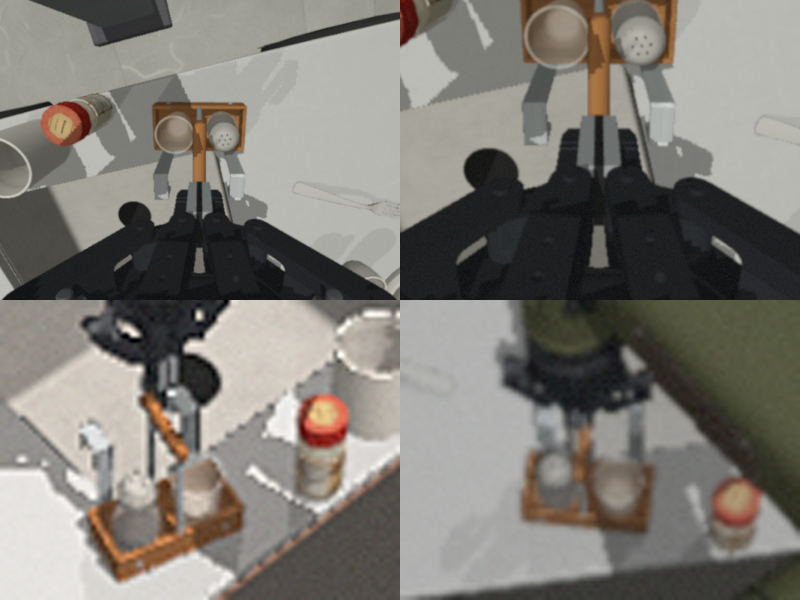

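```bash
python3 - <<'E'
from h import *
import pickle
np.set_printoptions(precision=4,suppress=True)
w,s,t=[pickle.load(open(n+'2.pkl','rb')) for n in 'wst']
T=[.4352,.2358,.1758]
q=lambda x,y,x0,y0:((x+.5)*.24-.5+x0,(y+.5)*.24-.5+y0)
cs=lambda x,y:q(x,y-300,270,183); ct=lambda x,y:q(x-400,y-300,262,175)
p=proj(s,[T])[0]; print('tcp in scene crop',(p-[270,183])/.24+[0,300])
p=proj(t,[T])[0]; print('tcp in top crop',(p-[262,175])/.24+[400,300])
for n,f,a,b in [('s',s,cs(150,400),cs(182,458))]:
    A,B=onz(f,a,.154),onz(f,b,.154);print('handle',A,B,(A+B)/2)
def wr(f):
    h=cv2.cvtColor(f['img'],cv2.COLOR_RGB2HSV)
    m=((h[...,0]<20)&(h[...,1]>120)&(h[...,2]>120)).astype(np.uint8);m[:,:300]=0;m[:,340:]=0
    for y in range(150,330,10):
        xs=np.where(m[y])[0]
        if len(xs): print(y,xs.min(),xs.max(),end='; ')
    print()
wr(w)
i=cv2.cvtColor(cv2.imread('pics/w2.png'),cv2.COLOR_BGR2RGB); wr({'img':i})
u=cv2.imread('pics/w2.png'); f2=dict(w); 
Mt=np.eye(4);M1=R.from_euler('z',166.48,degrees=True).as_matrix()@np.diag([1,-1,-1]);Mt[:3,:3]=M1;Mt[:3,3]=[.4312,.234,.1274];X=Mt@np.array(w['mount']);f2['Rc']=X[:3,:3].T;f2['t']=-f2['Rc']@X[:3,3]
print('w2 bar ends at z .156',onz(f2,(324,187),.156),onz(f2,(324,317),.148),'tcp px',proj(f2,[[.4312,.234,.1274],[.4312,.234,.148]]))
E
```

```text
tcp in scene crop [161.5391 406.0976]
tcp in top crop [582.243  431.9716]
handle [0.4621 0.2272 0.154 ] [0.3992 0.2473 0.154 ] [0.4307 0.2372 0.154 ]
160 329 329; 170 313 326; 180 319 326; 190 322 326; 200 321 325; 210 311 325; 220 311 325; 230 311 325; 240 311 325; 
170 331 337; 200 325 334; 210 333 333; 280 317 332; 290 314 332; 300 314 332; 
w2 bar ends at z .156 [0.3962 0.2443 0.156 ] [0.4739 0.2262 0.148 ] tcp px [[319.6783 232.1984]
 [319.8546 248.8249]]
```

```bash
python3 - <<'E'
from h import *
import pickle
np.set_printoptions(precision=1,suppress=True)
w,s,t=[pickle.load(open(n+'2.pkl','rb')) for n in 'wst']
M=R.from_euler('z',166.55,degrees=True).as_matrix()@np.diag([1,-1,-1]);T=np.array([.4352,.2358,.1758])
for k in (0,10,20,30,40): 
    P=[T+M@np.array([x,0,-k])/1000 for x in (0,11)]
    print(k,proj(w,P).ravel(),proj(s,P).ravel())
P=proj(s,[T+M@np.array([0,0,-k])/1000 for k in (0,10,20,30,40)])
def big(f,x0,y0,w_,h_,k,pts):
    i=cv2.resize(f['img'][y0:y0+h_,x0:x0+w_],None,fx=k,fy=k,interpolation=cv2.INTER_CUBIC)
    for p in pts: cv2.circle(i,tuple(int(v) for v in ((p[0]-x0+.5)*k,(p[1]-y0+.5)*k)),2,(255,0,255),-1)
    return i
a=big(s,285,180,40,60,10,P)
b=big(w,270,150,100,150,4,proj(w,[T+M@np.array([11,0,-k])/1000 for k in (0,10,20,30,40)]))
cv2.imwrite('pics/c4.png',cv2.cvtColor(np.hstack([a,b]),cv2.COLOR_RGB2BGR))
E
```

```text
0 [319.7 232.2 319.7 214.7] [308.8 208.5 310.3 210.7]
10 [319.8 239.8 319.8 221.6] [308.7 206.6 310.3 208.8]
20 [319.9 248.3 319.9 229.2] [308.7 204.7 310.2 206.9]
30 [320.  257.8 320.1 237.8] [308.7 202.8 310.2 205. ]
40 [320.2 268.4 320.2 247.4] [308.6 200.8 310.2 203.1]
```

View pics/c4.png

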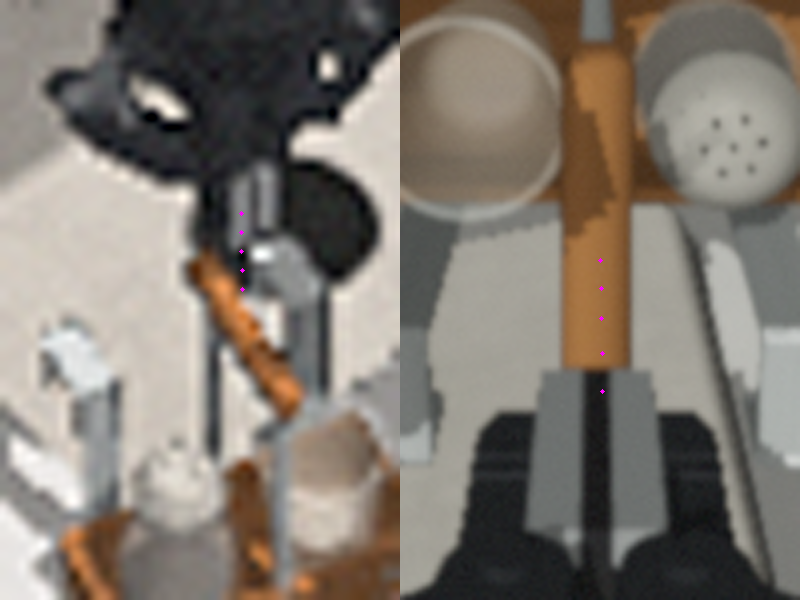

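The enlarged view shows the real pad ends at wrist row about 242 and scene row about 204. Both put them roughly 34 mm behind the nominal TCP, so the fingers closed just above the bar. I'll grasp about 27 mm lower, which still clears the mill top.

drive_tool([
  [1,0,0,0,0,0,0],
  [1,0,0,0,0,0,0],
  [1,0,0,0,0,0,0],
  [1,0,0,0,0,0,0],
  [1,0,0,0,0,0,0],
  [1,0,0,2,0,0,0],
  [1,0,0,4,0,0,0],
  [1,0,0,4.5,0,0,0],
])

```text
time_s: 5.12
eef_pos: [0.4329, 0.2345, 0.1268]
ee_rot: [0.117, 0.993, -0.001, -0.002]
ft_force: [-1.5, -0.3, -0.8]
finger_gap: 1.001
gripper_force: 0.0
```

drive_tool([
  [1,0,0,0.8,0,0,0],
  [1,0,0,1.6,0,0,0],
  [1,0,0,2.2,0,0,0],
  [1,0,0,2.7,0,0,0],
  [1,0,0,2.7,0,0,0],
])

```text
time_s: 5.53
eef_pos: [0.4343, 0.2353, 0.1015]
ee_rot: [0.117, 0.993, -0.0, -0.0]
ft_force: [0.5, 0.1, 1.0]
finger_gap: 1.007
gripper_force: 0.0
```

drive_tool([
  [0,0,0,0,0,0,0],
  [0,0,0,0,0,0,0],
  [0,0,0,0,0,0,0],
  [0,0,0,0,0,0,0],
  [0,0,0,0,0,0,0],
  [0,0,0,0,0,0,0],
  [0,0,0,0,0,0,0],
])

```text
time_s: 6.12
eef_pos: [0.4349, 0.2359, 0.1026]
ee_rot: [0.117, 0.993, 0.0, 0.0]
ft_force: [0.4, 1.0, 2.0]
finger_gap: 0.128
gripper_force: 69.0
```

```bash
python3 st.py .434 .2350 .129 166.5
```

```text
6.1167 [0.4349 0.2359 0.1026] yaw 166.54640791934165 tilt [ 0.0005  0.0008 -1.    ] q [ 28.4503  15.6362 -22.3078  52.011    0.0264  41.9039] F [0.419  0.9641 2.0488] [ 0.0437  0.0863 -0.0403] 0.1276764566401038 69.0458071231842
go cm [ 0.0712 -0.1024 -2.6367] rz 0.046407919341646675
```

Gripped: gap about 11 mm at 69 N. Lifting.

drive_tool([
  [0,0,0,-0.4,0,0,0],
  [0,0,0,-1.2,0,0,0],
  [0,0,0,-2.5,0,0,0],
  [0,0,0,-4,0,0,0],
  [0,0,0,-5.5,0,0,0],
  [0,0,0,-7.5,0,0,0],
  [0,0,0,-9.5,0,0,0],
  [0,0,0,-11,0,0,0],
])

```text
time_s: 6.78
eef_pos: [0.4343, 0.2352, 0.2136]
ee_rot: [0.117, 0.993, -0.0, -0.0]
ft_force: [1.1, 1.1, -5.4]
finger_gap: 0.119
gripper_force: 68.4
```

drive_tool([
  [0,0,0,-1.5,0,0,0],
  [0,0,0,-3,0,0,0],
  [0,0,0,-3.5,0,0,0],
  [0,0,0,-3.5,0,0,0],
])

```text
time_s: 7.12
eef_pos: [0.4353, 0.2358, 0.2484]
ee_rot: [0.117, 0.993, 0.001, 0.001]
ft_force: [0.3, 0.4, -5.1]
finger_gap: 0.119
gripper_force: 68.4
```

```bash
python3 st.py .45 -.05 .245 152;  python3 st.py .51 -.345 .245 137.5; python3 - <<'E'
from h import *
import pickle
for n in ('wrist','scene','top'): f=grab(n); pickle.dump(f,open(n+'3.pkl','wb')); save(f,f'pics/{n}3.png')
E
```

```text
7.1167 [0.4353 0.2358 0.2484] yaw 166.54581247076194 tilt [ 0.0018  0.0009 -1.    ] q [28.4454 10.9043 -6.0325 72.9507 -0.0048 41.8995] F [ 0.303   0.4361 -5.1091] [-0.0781 -0.0267 -0.0261] 0.11928272669197694 68.37956428527832
go cm [ -8.0814 -27.4492   0.3196] rz 14.545812470761945
7.1167 [0.4353 0.2358 0.2484] yaw 166.54581247076194 tilt [ 0.0018  0.0009 -1.    ] q [28.4454 10.9043 -6.0325 72.9507 -0.0048 41.8995] F [ 0.303   0.4361 -5.1091] [-0.0781 -0.0267 -0.0261] 0.11928272669197694 68.37956428527832
go cm [-20.7804 -54.7436   0.3048] rz 29.045812470761945
```

View pics/wrist3.png

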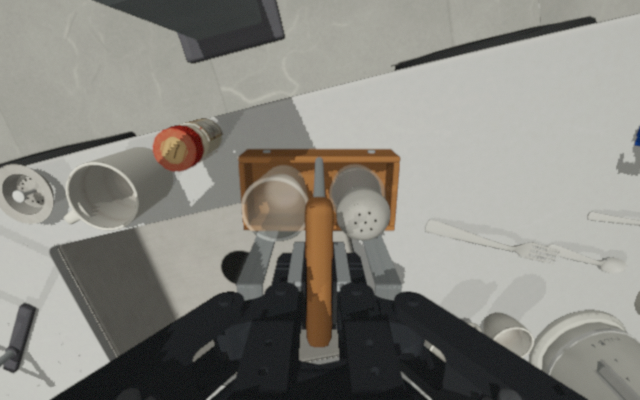

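The wrist view shows the caddy lifted and level, the bar between the pads from (319,198) to (319,346), and the mill and glass in their wells. Next I'll get the caddy's pose in the tool frame, by PnP on these edges.

```bash
python3 - <<'E'
from h import *
import pickle
np.set_printoptions(precision=4,suppress=True)
f=pickle.load(open('wrist3.pkl','rb'))
h=cv2.cvtColor(f['img'],cv2.COLOR_RGB2HSV)
m=((h[...,0]<20)&(h[...,1]>110)&(h[...,2]>60)).astype(np.uint8);m[:,:225]=0;m[:,410:]=0;m[:140]=0
for y in (148,149,150,151,152,154,156,158,160,165,175,190,210,225,230,233):
    xs=np.where(m[y])[0]; print(y,(xs.min(),xs.max(),len(xs)) if len(xs) else 0,end=' ')
print()
for x in (245,255,300,350,385,392,318): ys=np.where(m[:,x])[0]; print(x,ys.min(),ys.max(),end=' | ')
for y in (195,198,202,240,300,335,342,345,347):
    xs=np.where(m[y,300:340])[0]; print(y,xs.min()+300 if len(xs) else 0,xs.max()+300 if len(xs) else 0)
# expected, level caddy
T=np.array([.4353,.2358,.2484]);M=R.from_euler('z',166.55,degrees=True).as_matrix()@np.diag([1,-1,-1])
Rc=R.from_euler('z',-13.45,degrees=True).as_matrix()
o=T-[0,0,.1026]
pts=np.array([[-31,62,0],[-31,-62,0],[-31,62,34],[-31,-62,34],[31,62,34],[31,-62,34],[-36,0,156],[36,0,156],[36,0,148]])/1000
print(np.c_[pts*1000,proj(f,o+pts@Rc.T)])
E
```

```text
148 0 149 0 150 (np.int64(247), np.int64(390), 126) 151 (np.int64(246), np.int64(391), 128) 152 (np.int64(245), np.int64(392), 131) 154 (np.int64(242), np.int64(394), 153) 156 (np.int64(240), np.int64(397), 158) 158 (np.int64(239), np.int64(399), 155) 160 (np.int64(239), np.int64(398), 152) 165 (np.int64(239), np.int64(398), 125) 175 (np.int64(240), np.int64(397), 67) 190 (np.int64(241), np.int64(396), 28) 210 (np.int64(305), np.int64(394), 33) 225 (np.int64(244), np.int64(393), 40) 230 (np.int64(306), np.int64(332), 27) 233 (np.int64(306), np.int64(331), 26) 
245 152 228 | 255 150 180 | 300 150 173 | 350 150 163 | 385 150 194 | 392 152 229 | 318 150 346 | 195 308 328
198 309 329
202 308 331
240 306 331
300 307 331
335 307 330
342 309 328
345 311 326
347 0 0
[[-31.      62.       0.     391.4432 148.0027]
 [-31.     -62.       0.     246.5981 148.1381]
 [-31.      62.      34.     401.0942 156.1013]
 [-31.     -62.      34.     237.2779 156.2646]
 [ 31.      62.      34.     395.0978 230.8889]
 [ 31.     -62.      34.     243.2743 231.133 ]
 [-36.       0.     156.     320.6294 206.6707]
 [ 36.       0.     156.     320.3925 350.8574]
 [ 36.       0.     148.     320.266  338.3914]]
```

The pose matches a level caddy hanging about 106 mm under the TCP, so each hook is roughly level with the TCP and 47 mm ahead. Carrying it across.

drive_tool([
  [0,-0.2,-0.6,0,0,0,0.3],
  [0,-0.6,-2,0,0,0,1],
  [0,-1.2,-4,0,0,0,2],
  [0,-1.9,-6.4,0,0,0,3.3],
  [0,-2.7,-9,0,0,0,4.8],
  [0,-3.5,-11.7,0,0,0,6.2],
  [0,-4.3,-14.4,0,0,0,7.6],
  [0,-5.1,-17.1,0,0,0,9],
])

```text
time_s: 7.93
eef_pos: [0.4435, 0.0555, 0.2464]
ee_rot: [0.195, 0.981, -0.001, -0.001]
ft_force: [0.1, -0.8, -5.4]
finger_gap: 0.13
gripper_force: 68.4
```

```bash
python3 st.py .52 -.355 .245 137.5
```

```text
7.9333 [0.4435 0.0555 0.2464] yaw 157.477163733767 tilt [-0.0018 -0.0007 -1.    ] q [  7.1566   6.3179 -11.9212  71.8688  -0.0256  29.6794] F [ 0.0513 -0.7794 -5.4116] [-0.0178 -0.1002 -0.0706] 0.13043774073391598 68.36995124816895
go cm [-22.7909 -34.9916   0.1576] rz 19.977163733766986
```

drive_tool([
  [0,-1.4,-2.2,0,0,0,1.2],
  [0,-2.8,-4.4,0,0,0,2.5],
  [0,-4.2,-6.6,0,0,0,3.7],
  [0,-5.7,-8.8,0,0,0,5],
  [0,-7.1,-11,0,0,0,6.2],
  [0,-8.5,-13.1,0,0,0,7.5],
  [0,-9.9,-15.3,0,0,0,8.7],
  [0,-11.4,-17.5,0,0,0,10],
])

```text
time_s: 8.6
eef_pos: [0.4819, -0.1494, 0.2463]
ee_rot: [0.28, 0.96, -0.0, -0.001]
ft_force: [0.4, -0.1, -6.5]
finger_gap: 0.123
gripper_force: 68.4
```

```bash
python3 st.py .51 -.345 .235 137.5
```

```text
8.6 [ 0.4819 -0.1494  0.2463] yaw 147.45767879026627 tilt [-0.0023  0.0004 -1.    ] q [-17.2127  12.0872  -4.8128  73.2332  -0.0177  15.3296] F [ 0.4053 -0.1017 -6.5067] [ 0.0398 -0.013   0.0006] 0.12258946960509161 68.36896419525146
go cm [-12.896  -14.9752   1.119 ] rz 9.957678790266272
```

drive_tool([
  [0,-1.9,-2.2,0,0,0,1.4],
  [0,-3.8,-4.4,0,0,0,2.8],
  [0,-5.7,-6.6,0,0,0,4.3],
  [0,-7.5,-8.7,0,0,0,5.8],
  [0,-9.3,-10.8,0,0,0,7.2],
  [0,-11,-12.8,0,0,0,8.6],
  [0,-12.3,-14.2,0,0,0,9.6],
  [0,-12.9,-15,0,0,0,10],
])

```text
time_s: 9.27
eef_pos: [0.5109, -0.3467, 0.2456]
ee_rot: [0.363, 0.932, -0.001, -0.001]
ft_force: [0.2, 0.2, -5.5]
finger_gap: 0.124
gripper_force: 68.4
```

drive_tool([
  [0,0,0,0,0,0,0],
  [0,0,0,0,0,0,0],
  [0,0,0,0,0,0,0],
])

```text
time_s: 9.52
eef_pos: [0.5107, -0.3422, 0.2469]
ee_rot: [0.362, 0.932, 0.001, -0.001]
ft_force: [-0.9, -0.2, -6.7]
finger_gap: 0.122
gripper_force: 68.4
```

```bash
python3 st.py .531 -.366 .215 137.5;  python3 - <<'E'
from h import *
import pickle
k=[]
for n in ('wrist','scene','top'): f=grab(n); pickle.dump(f,open(n+'4.pkl','wb')); k.append(f)
w,s,t=k
z=lambda i:cv2.resize(i,(400,300),interpolation=cv2.INTER_CUBIC)
cv2.imwrite('pics/c5.png',cv2.cvtColor(np.vstack([np.hstack([z(w['img'][:,53:587]),z(w['img'][150:390,160:480])]),np.hstack([z(s['img'][90:180,350:470]),z(t['img'][120:210,400:520])])]),cv2.COLOR_RGB2BGR))
E
```

```text
9.5167 [ 0.5107 -0.3422  0.2469] yaw 137.60195505484805 tilt [-0.0014  0.0018 -1.    ] q [-33.8523  23.4462  11.6807  78.3617   0.0411   8.5457] F [-0.8544 -0.1829 -6.6761] [0.0731 0.0108 0.0396] 0.1217154487001968 68.4088683128357
go cm [-3.1092 -0.3856  3.1839] rz 0.10195505484804812
```

View pics/c5.png

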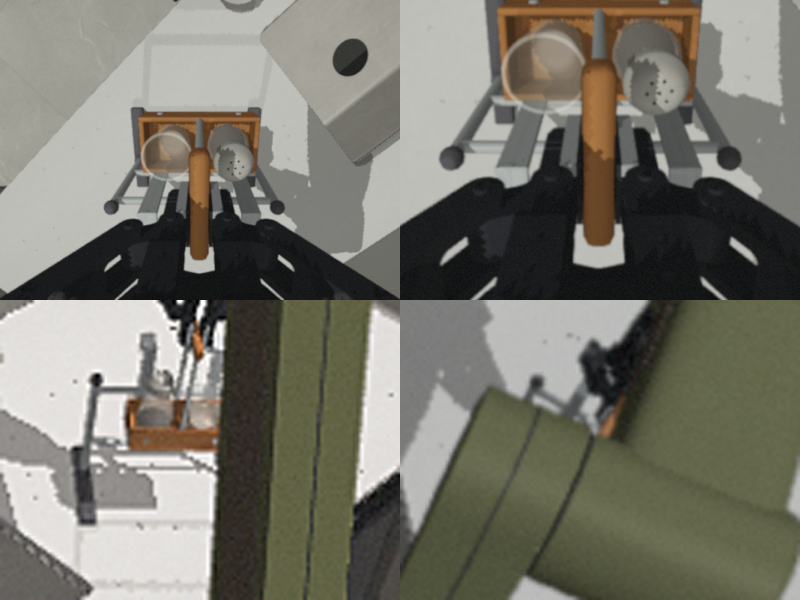

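The composite's wrist crop shows the rack square under the caddy. Its post tops are at wrist pixels of about (201,276) and (425,276), with the rail at row 263 and the hooks above it. I'll measure the rail relative to the tool from these.

```bash
python3 - <<'E'
from h import *
import pickle
np.set_printoptions(precision=4,suppress=True)
f=pickle.load(open('wrist4.pkl','rb'))
g=cv2.cvtColor(f['img'],cv2.COLOR_RGB2GRAY)
C=[]
for x0,x1 in ((188,214),(412,438)):
    m=(g[262:290,x0:x1]<75).astype(np.uint8); n,l,st,c=cv2.connectedComponentsWithStats(m);i=1+np.argmax(st[1:,4]);C.append(c[i]+[x0,262]);print(st[i],C[-1])
A,B=[onz(f,c,.171) for c in C];d=B-A;print(A,B,(A+B)/2,np.linalg.norm(d),'yaw',np.degrees(np.arctan2(-d[0],d[1])))
# rail rows in wrist image
for x in (208,216,222,404,410,418): print(x,g[252:285,x])
r=np.array([np.cos(np.radians(-42.5)),np.sin(np.radians(-42.5)),0]);yv=np.array([-r[1],r[0],0])
mid=(A+B)/2;mid[2]=.15
for yy in (-70,70): print(yy,proj(f,[mid+yv*yy/1000,mid+yv*yy/1000+r*.005,mid+yv*yy/1000-r*.005]).ravel())
print('hook px',proj(f,[np.array([.5107,-.3422,.2469-.106])+r*.047+yv*.042+[0,0,.107],np.array([.5107,-.3422,.2469-.106])+r*.035+yv*.042+[0,0,.107]]))
T=np.array([.5107,-.3422,0])+.047*r;print('hook rack xy',(T-mid)@r,(T-mid)@yv)
E
```

```text
[  7   5  16  17 165] [204.297  273.5697]
[  2   4  19  20 286] [422.6329 275.5175]
[ 0.4978 -0.468   0.171 ] [ 0.6295 -0.3271  0.171 ] [ 0.5637 -0.3975  0.171 ] 0.19291727790580002 yaw -43.06559389725259
208 [183 173 157 137 121 114 108 106 103  99  94  91  85  83  76  75  66  51
  40  41  43  43  44  48  48  48  47  50  51  67 108 151 177]
216 [ 87  83  81  79  79  78  75  76  78  85 102 121 136 148 153 146 130 118
 115 122 148 178 188 189 188 189 190 189 189 190 189 188 189]
222 [113 136 160 178 186 188 190 191 189 182 150 131 142 154 165 176 183 178
 173 169 169 183 189 189 189 190 190 190 190 189 190 189 189]
404 [ 81  91  98 116 140 167 181 187 188 180 150 110  92  95  98 104 109 113
 113 118 135 172 186 187 189 189 189 190 189 189 189 189 188]
410 [ 81  79  77  77  77  76  79  76  80  77  77  82  89  93  99 103 108 111
 113 114 136 173 186 188 188 188 188 189 189 190 188 188 188]
418 [124 122 115 107  97  85  83  82  80  81  81  81  81  81  77  66  48  40
  35  40  38  41  43  38  44  46  43  44  49  46  48  56  95]
-70 [239.6459 262.5395 240.0505 267.1987 239.2381 257.8304]
70 [388.1151 262.5939 387.7459 267.2494 388.4874 257.8885]
hook px [[386.5885 300.5118]
 [387.9382 284.1131]]
hook rack xy -0.029437344078404166 0.005009763507659946
```

drive_tool([
  [0,-0.5,0,0,0,0,0],
  [0,-1.3,0,0,0,0,0],
  [0,-2.2,0,0,0,0,0],
  [0,-2.9,0,0.5,0,0,0],
  [0,-3.3,0,1.5,0,0,0.3],
  [0,-3.3,0,3,0,0,0.3],
  [0,-3.3,0,4.2,0,0,0.3],
  [0,-3.3,0,4.7,0,0,0.3],
])

```text
time_s: 10.33
eef_pos: [0.5346, -0.3652, 0.1968]
ee_rot: [0.365, 0.931, 0.001, -0.002]
ft_force: [-0.8, 0.5, -6.0]
finger_gap: 0.121
gripper_force: 68.4
```

drive_tool([
  [0,0,0,0,0,0,0],
  [0,0,0,0,0,0,0],
  [0,0,0,0,0,0,0],
])

```text
time_s: 10.58
eef_pos: [0.5362, -0.3663, 0.201]
ee_rot: [0.365, 0.931, -0.0, 0.001]
ft_force: [-0.8, 0.2, -5.5]
finger_gap: 0.119
gripper_force: 68.4
```

```bash
python3 st.py .531 -.366 .215 137.3;  python3 - <<'E'
from h import *
import pickle
k=[]
for n in ('wrist','scene'): f=grab(n); pickle.dump(f,open(n+'5.pkl','wb')); k.append(f)
w,s=k
a=cv2.resize(w['img'][200:380,120:520],(800,360),interpolation=cv2.INTER_CUBIC)
b=cv2.resize(s['img'][90:138,360:440],(400,240),interpolation=cv2.INTER_CUBIC)
b=np.hstack([b,np.zeros((240,400,3),np.uint8)])
cv2.imwrite('pics/c6.png',cv2.cvtColor(np.vstack([a,b]),cv2.COLOR_RGB2BGR))
E
```

```text
10.5833 [ 0.5362 -0.3663  0.201 ] yaw 137.24096149596912 tilt [ 0.001  -0.0007 -1.    ] q [-34.3403  27.419   11.3721  73.8843   0.0009   8.4187] F [-0.8059  0.174  -5.4639] [-0.0259  0.0762  0.0599] 0.11933198897038273 68.43900203704834
go cm [ 0.3981 -0.329  -1.4052] rz -0.0590385040308945
```

View pics/c6.png

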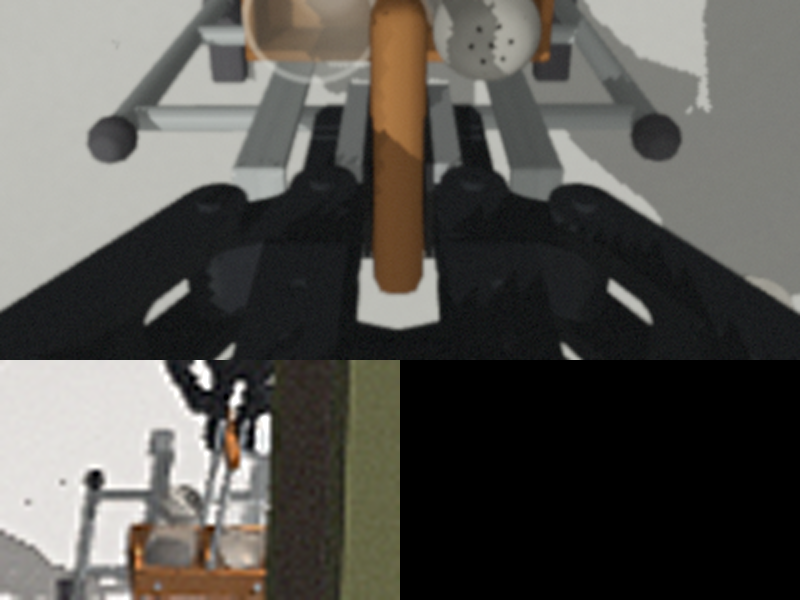

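The view shows the rail at wrist row about 258 with the posts at columns 176 and 448. The hook tops are at rows 284–298, above and still clear of the rail. Computing the offset.

```bash
python3 - <<'E'
from h import *
import pickle
np.set_printoptions(precision=4,suppress=True)
f=pickle.load(open('wrist5.pkl','rb'))
T=np.array([.5362,-.3663,.201])
g=cv2.cvtColor(f['img'],cv2.COLOR_RGB2GRAY)
for x in (205,220,420,430): print(x,g[248:272,x])
for x in (243,250,256,380,388,394): print(x,g[276:304,x])
r=np.array([np.cos(np.radians(-42.7)),np.sin(np.radians(-42.7)),0])
for p in ((200,258),(425,258)): print('rail x rel TCP',(onz(f,p,.15)-T)@r)
for zz in (.1,.103,.106):
  print(zz,[float(((onz(f,(390,y),T[2]-zz+.108))-T)@r) for y in (284,291,298.5)])
for p in ((176,269),(448,269)): print('knob',(onz(f,p,.17)-T)@r,onz(f,p,.17))
E
```

```text
205 [190 189 190 184 161 135 134 145 155 162 172 180 181 177 175 172 167 170
 184 191 191 191 190 190]
220 [192 190 191 183 154 130 132 145 153 161 172 180 182 178 174 171 165 168
 182 189 189 190 189 190]
420 [124 125 122 110  93  90  93  96  97 102 106 110 113 115 115 115 118 124
 126 126 126 126 126 125]
430 [ 78  77  72  75  83  87  92  95  98 101 106 109 112 113 117 116 119 124
 125 126 126 127 126 126]
243 [102 102 104 104 104 105 109 129 154 171 174 174 175 175 175 174 175 174
 169 158 136 109  95  82  53  26  25  24]
250 [106 104 103 100  97 101 107 126 153 170 176 180 177 178 178 178 179 177
 178 177 178 178 166 115  51  17  21  19]
256 [107 109 107 104 103 102 107 125 154 171 178 182 180 179 179 178 178 179
 179 178 173 150  91  39  30  26  28  26]
380 [ 81  79  78  79  79  80  80  85  95 104 110 114 116 114 113 113 113 114
 115 113 106  76  39  22  21  24  22  21]
388 [ 80  79  77  80  78  77  80  85  94 104 109 113 114 113 113 113 113 115
 113 115 114 114 107  76  40  21  19  22]
394 [ 82  82  85  81  82  81  85  91  99 110 114 114 115 116 117 116 115 115
 115 110 102  88  72  64  45  28  26  23]
rail x rel TCP 0.04602068805878403
rail x rel TCP 0.04641027224806866
0.1 [0.030354964249854646, 0.035229374263276755, 0.04054528204774169]
0.103 [0.0323630057313511, 0.03732560676741102, 0.04273769344172492]
0.106 [0.03437104721284767, 0.03942183927154525, 0.04493010483570815]
knob 0.04377243397688053 [ 0.498  -0.4723  0.17  ]
knob 0.04420925184378034 [ 0.6315 -0.3282  0.17  ]
```

The hooks sit about 3 mm too far back relative to the rail. I'll shift 3 mm forward and lower.

drive_tool([
  [0,0.3,0,0,0,0,0],
  [0,0.3,0,0.6,0,0,0],
  [0,0.3,0,1.4,0,0,0],
  [0,0.3,0,2.2,0,0,0],
  [0,0.3,0,2.8,0,0,0],
  [0,0.3,0,3.3,0,0,0],
  [0,0.3,0,3.6,0,0,0],
  [0,0.3,0,3.6,0,0,0],
])

```text
time_s: 11.35
eef_pos: [0.5329, -0.3636, 0.163]
ee_rot: [0.365, 0.931, 0.0, -0.001]
ft_force: [-0.6, 0.6, -5.1]
finger_gap: 0.123
gripper_force: 68.4
```

drive_tool([
  [0,0,0,0.1,0,0,0],
  [0,0,0,0.2,0,0,0],
  [0,0,0,0.3,0,0,0],
  [0,0,0,0.3,0,0,0],
])

```text
time_s: 11.68
eef_pos: [0.5337, -0.3641, 0.1614]
ee_rot: [0.365, 0.931, -0.0, 0.0]
ft_force: [-0.7, -0.5, -5.7]
finger_gap: 0.12
gripper_force: 68.4
```

No contact yet, so I'll continue in small steps.

drive_tool([
  [0,0,0,0.1,0,0,0],
  [0,0,0,0.2,0,0,0],
  [0,0,0,0.3,0,0,0],
  [0,0,0,0.3,0,0,0],
])

```text
time_s: 12.02
eef_pos: [0.5334, -0.3639, 0.1581]
ee_rot: [0.365, 0.931, 0.0, -0.0]
ft_force: [-0.1, 0.5, -5.7]
finger_gap: 0.124
gripper_force: 68.4
```

drive_tool([
  [0,0,0,0.1,0,0,0],
  [0,0,0,0.2,0,0,0],
  [0,0,0,0.2,0,0,0],
])

```text
time_s: 12.27
eef_pos: [0.5335, -0.3639, 0.1561]
ee_rot: [0.364, 0.931, 0.0, -0.0]
ft_force: [1.0, -0.7, -6.4]
finger_gap: 0.122
gripper_force: 68.4
```

drive_tool([
  [0,0,0,0.1,0,0,0],
  [0,0,0,0.2,0,0,0],
  [0,0,0,0.2,0,0,0],
])

```text
time_s: 12.52
eef_pos: [0.5334, -0.3639, 0.154]
ee_rot: [0.364, 0.931, 0.0, -0.0]
ft_force: [-0.4, -0.3, -5.7]
finger_gap: 0.122
gripper_force: 68.4
```

drive_tool([
  [0,0,0,0.1,0,0,0],
  [0,0,0,0.2,0,0,0],
  [0,0,0,0.2,0,0,0],
])

```text
time_s: 12.77
eef_pos: [0.5336, -0.364, 0.1526]
ee_rot: [0.365, 0.931, -0.0, 0.0]
ft_force: [-0.3, 1.2, -4.4]
finger_gap: 0.126
gripper_force: 68.9
```

drive_tool([
  [0,0,0,0.1,0,0,0],
  [0,0,0,0.1,0,0,0],
  [0,0,0,0.1,0,0,0],
])

```text
time_s: 13.02
eef_pos: [0.5335, -0.3639, 0.1523]
ee_rot: [0.364, 0.931, -0.0, 0.0]
ft_force: [-3.0, 2.5, 2.9]
finger_gap: 0.124
gripper_force: 69.6
```

drive_tool([
  [0,0,0,0.1,0,0,0],
  [0,0,0,0.1,0,0,0],
  [0,0,0,0.1,0,0,0],
])

```text
time_s: 13.27
eef_pos: [0.5334, -0.3638, 0.152]
ee_rot: [0.364, 0.931, -0.0, 0.0]
ft_force: [-4.5, 3.6, 5.7]
finger_gap: 0.13
gripper_force: 70.3
```

The rail now carries the load, with the tool being pushed forward by about 6 N. The pads are probably already on the lower bar, so I'll ease forward and up slightly.

drive_tool([
  [0,0.1,0,-0.1,0,0,0],
  [0,0.2,0,-0.1,0,0,0],
  [0,0.3,0,-0.1,0,0,0],
  [0,0.3,0,-0.1,0,0,0],
])

```text
time_s: 13.6
eef_pos: [0.5329, -0.3632, 0.1518]
ee_rot: [0.365, 0.931, -0.001, 0.002]
ft_force: [2.2, -2.4, -0.2]
finger_gap: 0.124
gripper_force: 69.2
```

```bash
python3 st.py;  python3 - <<'E'
from h import *
import pickle
np.set_printoptions(precision=4,suppress=True)
st=env.read_state();f=grab('wrist');pickle.dump(f,open('wrist6.pkl','wb')); T=st['eef_pos']
g=cv2.cvtColor(f['img'],cv2.COLOR_RGB2GRAY)
for x in (160,190,455,465): print(x,g[235:275,x])
for x in (250,388): print(x,g[276:304,x])
s=grab('scene')
a=cv2.resize(f['img'][200:380,120:520],(800,360),interpolation=cv2.INTER_CUBIC)
b=cv2.resize(s['img'][90:138,360:440],(400,240),interpolation=cv2.INTER_CUBIC)
t=cv2.resize(f['img'][120:336,140:500],(400,240))
cv2.imwrite('pics/c7.png',cv2.cvtColor(np.vstack([a,np.hstack([b,t])]),cv2.COLOR_RGB2BGR))
E
```

```text
13.6 [ 0.5329 -0.3632  0.1518] yaw 137.23642332626562 tilt [ 0.0031 -0.0026 -1.    ] q [-34.2681  27.7808   4.6468  66.6366  -0.0217   8.4954] F [ 2.2155 -2.3684 -0.1769] [-0.7719 -0.6749 -0.007 ] 0.12410818142438815 69.15488719940186
160 [194 194 193 194 194 193 186 181 187 192 194 194 194 194 194 193 193 193
 193 193 194 194 194 194 193 194 194 193 193 193 194 194 193 192 192 192
 192 192 193 193]
190 [194 193 194 194 194 194 194 192 188 181 165 141 123 115 110 106 104  98
  96  93  89  89  87  82  81  80  79  79  76  78  76  78  85 109 139 164
 183 191 191 193]
455 [188 179 154 136 130 129 129 129 129 128 131 131 130 130 130 129 127 130
 130 129 129 128 127 128 128 128 129 130 127 129 130 129 127 126 125 118
 104  92  85  83]
465 [191 193 189 173 147 131 130 130 127 129 127 128 128 127 128 130 129 128
 127 128 128 128 129 128 127 129 127 128 127 128 128 128 128 128 127 126
 128 126 128 127]
250 [106 106 105 104  97  94 101 107 130 167 186 185 182 182 181 182 181 182
 181 182 181 182 170 119  52  28  20  22]
388 [ 85  83  81  81  81  80  79  83  87  96 112 116 117 119 115 116 116 115
 115 116 117 115 109  76  42  21  24  25]
```

View pics/c7.png

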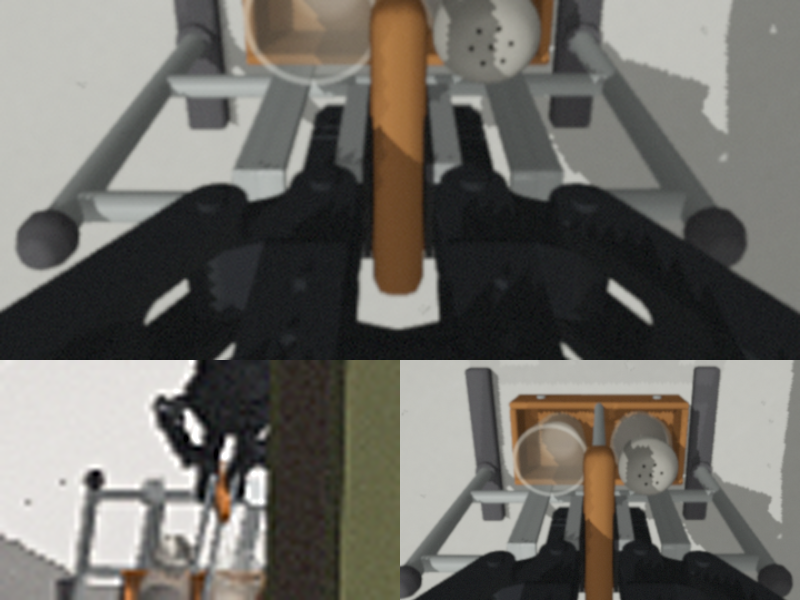

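The view shows both hooks over the rail (rail row about 303 under hook tops at 284–299). The wrist carries about 0 N of the 5.5 N, so the rail holds the caddy. Before letting go I'll pitch it back gently so the pads come to the lower bar.

drive_tool([
  [0,0,0,0.08,0,-1,0],
  [0,0,0,0.16,0,-2,0],
  [0,0,0,0.16,0,-2,0],
])

```text
time_s: 13.95
eef_pos: [0.5317, -0.3621, 0.1501]
ee_rot: [0.364, 0.931, -0.007, 0.017]
ft_force: [2.4, -2.3, -0.7]
finger_gap: 0.124
gripper_force: 69.3
```

drive_tool([
  [0,0,0,0.08,0,-1,0],
  [0,0,0,0.16,0,-2,0],
  [0,0,0,0.16,0,-2,0],
])

```text
time_s: 14.2
eef_pos: [0.5312, -0.3617, 0.1483]
ee_rot: [0.364, 0.931, -0.013, 0.033]
ft_force: [0.9, -1.3, -0.2]
finger_gap: 0.121
gripper_force: 69.3
```

```bash
python3 st.py
```

```text
14.2 [ 0.5312 -0.3617  0.1483] yaw 137.25569619772398 tilt [ 0.0516 -0.0474 -0.9975] q [-33.9188  24.6363  -1.3007  60.0901  -0.6042   8.8041] F [ 0.8887 -1.3268 -0.1876] [-0.4254 -0.4315  0.0097] 0.12148411291272275 69.31475758552551
```

drive_tool([
  [0,0,0,0.08,0,-1,0],
  [0,0,0,0.16,0,-2,0],
  [0,0,0,0.16,0,-2,0],
])

```text
time_s: 14.45
eef_pos: [0.5308, -0.3614, 0.1465]
ee_rot: [0.364, 0.93, -0.019, 0.048]
ft_force: [0.4, 0.2, 0.9]
finger_gap: 0.125
gripper_force: 69.3
```

```bash
python3 st.py
```

```text
14.45 [ 0.5308 -0.3614  0.1465] yaw 137.25733234988022 tilt [ 0.0758 -0.0701 -0.9947] q [-33.7439  23.1835  -4.1384  56.8241  -0.9262   8.9515] F [0.4208 0.1695 0.9256] [-0.1973 -0.1819 -0.0448] 0.1251979631648758 69.32360172271729
```

Forces and moments are near zero. Releasing gently.

drive_tool([
  [0.12,0,0,0,0,0,0],
  [0.14,0,0,0,0,0,0],
  [0.16,0,0,0,0,0,0],
  [0.18,0,0,0,0,0,0],
  [0.2,0,0,0,0,0,0],
  [0.25,0,0,0,0,0,0],
  [0.3,0,0,0,0,0,0],
  [0.35,0,0,0,0,0,0],
], grip_force=20)

```text
time_s: 15.12
eef_pos: [0.5315, -0.362, 0.1464]
ee_rot: [0.364, 0.93, -0.019, 0.049]
ft_force: [1.1, 0.1, 0.3]
finger_gap: 0.347
gripper_force: 0.0
```

drive_tool([
  [0.4,0,0,0,0,0,0],
  [0.5,0,0,0,0,0,0],
  [0.6,0,0,0,0,0,0],
  [0.6,0,0,0,0,0,0],
  [0.6,0,0,0,0,0,0],
])

```text
time_s: 15.53
eef_pos: [0.5315, -0.3621, 0.1466]
ee_rot: [0.364, 0.93, -0.019, 0.049]
ft_force: [0.1, 0.4, -0.3]
finger_gap: 0.601
gripper_force: 0.0
```

```bash
python3 st.py
```

```text
15.5333 [ 0.5315 -0.3621  0.1466] yaw 137.2474539215337 tilt [ 0.0768 -0.071  -0.9945] q [-33.7508  23.2197  -4.0871  56.7616  -0.9363   8.9532] F [ 0.1277  0.4229 -0.3308] [ 0.0939  0.0797 -0.0083] 0.6010487480504838 0.0
```

Free. Retreating up along the tool, then checking.

drive_tool([
  [0.6,0,0,-0.5,0,0,0],
  [0.6,0,0,-1.5,0,0,0],
  [0.6,0,0,-3,0,0,0],
  [0.6,0,0,-5,0,0,0],
  [0.6,0,0,-7,0,0,0],
  [0.6,0,0,-9,0,0,0],
  [0.6,0,0,-11,0,0,0],
  [0.6,0,0,-12,0,0,0],
])

```text
time_s: 16.2
eef_pos: [0.5232, -0.3541, 0.27]
ee_rot: [0.364, 0.93, -0.02, 0.051]
ft_force: [1.0, 0.3, 0.1]
finger_gap: 0.6
gripper_force: 0.0
```

drive_tool([
  [0.6,2,0,-1,0,0,0],
  [0.6,5,0,-1,0,0,0],
  [0.6,7,0,-1,0,0,0],
  [0.6,8,0,-1,0,0,0],
  [0.6,8,0,-1,0,0,0],
  [0.6,8,0,-1,0,0,0],
])

```text
time_s: 16.7
eef_pos: [0.4632, -0.2988, 0.2681]
ee_rot: [0.364, 0.93, -0.019, 0.049]
ft_force: [-0.7, -0.2, 0.9]
finger_gap: 0.603
gripper_force: 0.0
```

```bash
python3 st.py; python3 - <<'E'
from h import *
w=grab('wrist');s=grab('scene')
a=cv2.resize(w['img'],(560,350));b=cv2.resize(s['img'][90:190,350:460],(275,250),interpolation=cv2.INTER_CUBIC)
c=np.zeros((600,560,3),np.uint8);c[:350]=a;c[350:,:275]=b
cv2.imwrite('pics/c8.png',cv2.cvtColor(c,cv2.COLOR_RGB2BGR))
E
```

```text
16.7 [ 0.4632 -0.2988  0.2681] yaw 137.25699531728574 tilt [ 0.0779 -0.0717 -0.9944] q [-32.1229  11.5026  -2.7446  69.7772  -1.1074  10.5617] F [-0.6918 -0.158   0.9472] [0.0893 0.0699 0.0289] 0.6030373944140298 0.0
```

View pics/c8.png

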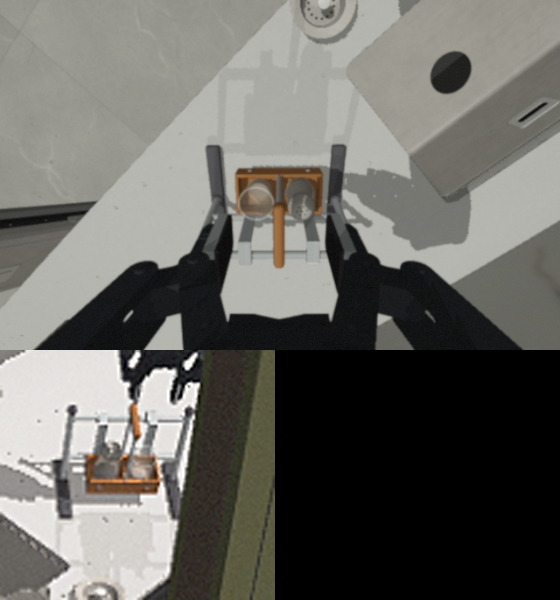

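The views show the caddy hanging by both hooks on the rail (hook tops at about (246,254) and (312,254)), with the mill and glass standing in it, and the robot clear. Handing in.

```bash
python3 -c "
from plant import env
print(env.close_job())"
```

```text
the job is handed in; nothing more can be done
None
```

The caddy hangs by both hooks on the upper rail with the mill and glass standing in it, the gripper is clear, and the job is handed in at about 17 s; the first grasp closed just above the handle and had to be repeated, and no judging result was shown.

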